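# Fit a shelf-edge label holder into its sprung pocket and hold it home

## Robot

A 6-joint arm with a two-finger parallel gripper is mounted at the origin on a cart in front of the work surface, level with it; the furniture and walls round the work are solid. World frame = base frame: x ahead of the robot, y to its left, z up, the work surface at z = 0. Lengths are in m, angles in rad, forces in N, time in s.
With the tool pointing down it reaches from about 0.3 to 0.75 m from the base axis. Payload 8.5 kg.
Tool frame: the origin (TCP) lies at the very end of the fingers, on their centre line; the grasp point (between the pads) lies 19 mm behind it; z points along the fingers, y is the line along which they close (so a half turn about z gives the same grasp; the last joint's range is limited). The gripper opens to 85 mm and grips with 20 to 120 N. Pads are 22 mm wide; open, the fingers measure 114 mm over their backs; the gripper's body (76 mm by 85 mm) begins 54 mm behind the grasp point. The pads swing forward as they close: fully open they stand 13 mm farther back than shut.
Start: joints at [1.131, 0.381, 1.297, -0, 1.464, -0.215], TCP at [0.123, 0.536, 0.231] pointing down, gripper open.
Joint ranges: [-3.11, 3.11], [-0.89, 2.33], [0.22, 2.48], [-1.42, 4.56], [0.17, 2.85], [-2.88, 2.88]. Speed limits (rad/s): [2.39, 2.39, 3.14, 3.14, 3.14, 3.14].

## Interface

Orientations are given as a unit quaternion [w, x, y, z].
In Python, from bench import status, imaging, bot gives the robot as it stands.
- The arm moves only by the tool send_rows, never from a script. Its argument "deltas" is a list that holds one entry, the list of rows, each a list of 7 numbers: the turn, a rotation vector about the tool's x, y, z in units of 5 degrees (1.0 is 5 degrees), then the shift along the tool's x, y, z in units of 25 mm (1.0 is 25 mm), then the opening, from -1 (shut) to 1 (fully open). In form: [[[ax, ay, az, dx, dy, dz, fingers], ...]]. A call has 1 to 20 rows; each row is the pose to reach, as a shift and turn from the pose commanded when the call began, along the tool's axes at that moment; what a row does not reach only later rows make up. A row lasts 1/10 s, in which the tool goes at most 50 mm and 8.59 degrees, less where a joint would pass 70% of its speed; a pose out of reach is approached as far as the arm can. A call with a gripper value outside its range is refused whole. The fingers move at their own pace and stop on an object; "grip_force" is the grip in N (left out, the last holds). Time passes only in rows, so rows that repeat a pose let the fingers close. It gives the time, the measured TCP pose, the force, the opening and the grip force at its end, in the units of the state.
- status.sense(): the state, without advancing time (a new reading comes with each control period).
- imaging.read_camera(name): name is "scene" or "top" or "wrist"; returns the picture (384x512x3 uint8, red, green, blue); there is no depth.
- imaging.get_calibration(name): a dict with "mtx" (3x3 intrinsics, pixels), "xyz" and "attitude" of the camera in the world. Camera axes: x right, y up, looking along -z (the intrinsics and any distortion apply to the point x, -y, -z); pixel columns grow to the right and rows downward; lengths in m; the calibration is good to about 2 mm. A picture is of the moment at which its call begins: read the wrist's pose just before it. get_calibration takes no time and is no camera call; for the wrist camera it gives the pose at the moment of the call.
- bot.job_done(): hands the job in; it is judged then, once.
The state is a dict: "clock": time; "joint_pos": joint angles; "joint_vel": joint speeds; "tau": joint torques, N m; "ee_pos": TCP position; "tcp_rot": TCP orientation; "contact_force": force on the tool from outside, world axes, zero at the start; "torque": the same for the moment, N m; "grip_width": finger opening in m; "grip_force": force on a finger pad.
Only numpy, scipy, OpenCV 4.12 (cv2) and the standard library are available. Lean on these libraries where they do the work, as an engineer would, in place of code of your own. Each camera call takes 0.05 s, during which the arm holds its last target. There are 200 camera calls.

## Task

Pull the tall label holder (the one with the label window) straight up out of the grey upright caddy, and push its blade down behind the front lip of the low sample shelf, into the empty sprung pocket in the middle, with the label side facing out, away from the shelf. Press it fully home against the spring and finish while still holding it pressed down, upright, for it would spring back if let go. Leave the plain strip in the caddy, and do not disturb the vials, the beaker or the petri dish.

Things in the scene. Friction and masses are not known exactly. Their poses are not given: they have to be found in the camera images.
- label_holder: white plastic, 160 mm tall, 60 g. Origin: middle of its lower edge; z up, y along its width, -x the label side. Blade 36 mm wide (y), 6 thick (x), to z = 70 mm; window z = 70 to 114, 50 wide, x = -7 to +3, paper label on its -x side; ribbed grip tab z = 114 to 160, 26 wide, 10 thick. Starts upright in either well of the caddy, lower edge 10 mm above the worktop, -x as the caddy's -x
- grip_tab (a point): where to grip the label holder: middle of the grip tab, 140 mm above the lower edge, on the blade's middle plane. The tab is 10 mm thick along the holder's x
- blank_strip: plain off-white blanking strip with no window and no tab, 36 mm wide, 6 mm thick, 95 mm tall, standing in the caddy's other well, its top 105 mm above the worktop; origin at the centre of its lower edge. It stays there
- caddy: fixed grey plastic block, 50 x 150 mm and 70 mm tall on a 66 x 166 mm foot; origin at the centre of its underside, z up, long side along y. Two upright wells, 10 mm (x) by 42 mm (y) and 60 mm deep, at y = -40 and +40 mm, open at the top
- sample_shelf: fixed low shelf, 100 mm deep (x), 200 wide (y), 60 tall; thin rail along its rear to z = 81 mm. Origin: middle of its underside, on the worktop; -x is the front. Along the front stands a lip (3 mm thick, z = 4 to 40 mm, inner face x = -50 mm) before the shelf's front face (x = -40 mm, up to z = 60 mm): a 10 mm gap open at the top, the lip's upper edge flared out to x = -59 mm, z = 51 mm
- pocket_mouth (a point): the pocket: the empty middle part of the gap behind the lip, between two grey cheeks 46 mm apart (left and right of them paper labels fill the gap). This point is the middle of its mouth, level with the lip's upright top: x = -45, y = 0, z = 40 mm in the shelf's frame. The pocket's axes are the shelf's
- clip_bar (a joint): sprung steel bar at the bottom of the pocket, pressed down by the holder's lower edge: 0 = up (top of bar 20 mm above the worktop), 0.010 m = fully down on a hard stop (10 mm above the worktop). The spring pushes back with about 4 N at 0 and 12 N at 0.010 m
- vial_a: white-capped glass vial, 17 mm across, 40 mm tall, standing on the left rear (+y) part of the sample shelf's board; origin at the centre of its base
- vial_b: the same, on the right rear (-y) part of the board
- beaker: empty glass beaker, 52 mm across, 69 mm tall, on the worktop; origin at the centre of its base
- petri: closed petri dish, 60 mm across, 14 mm tall, on the worktop; origin at the centre of its base
Not all that is in view belongs to the job. What is meant by the label_holder is not brown, and is the smaller of those in its own colour.

How it is judged:
By the outcome, as a careful person would: the job done as asked, in the order asked, and still so for the second after the job is handed in, while the arm keeps its last pose, push and grip.
It also fails if it takes over 42 s, if anything falls off the work surface, if the arm or the gripper's body presses on something with over 40 N, if the wrist force passes 120 N, or if a joint passes its speed limit or range.

## Working session

There is one attempt and no reset: what is moved stays moved. The work goes in short steps, Python scripts to look and compute and a tool call to move; the robot and the scene stay as the last step left them, time stands still between calls to the robot, and variables do not carry over. Pictures are saved under pics/ and viewed, at most 10 in all, crops included, and the job is handed in when it is done.

Besides the shell and the picture viewer there is one more tool, called after ">>>" as name(argument=value, ...) on one line, values as JSON. send_rows: Moves the arm, as the interface text tells. Its arguments: {"type":"object","properties":{"deltas":{"type":"array"},"grip_force":{"type":"number"}},"required":["deltas"]}

```bash
mkdir -p pics
python3 - <<'E'
from bench import status, imaging
import cv2,numpy as np
s=status.sense();print({k:np.round(v,3).tolist() for k,v in s.items()})
for n in("scene","top"):
    im=imaging.read_camera(n);cv2.imwrite(f"pics/{n}0.png",im[:,:,::-1])
    c=imaging.get_calibration(n);print(n,c)
a=cv2.imread("pics/scene0.png");b=cv2.imread("pics/top0.png")
E
```

```text
{'clock': 0.0, 'joint_pos': [1.131, 0.381, 1.298, 0.0, 1.464, -0.215], 'joint_vel': [-0.001, 0.001, -0.001, -0.0, 0.0, 0.002], 'tau': [-0.002, -44.846, -23.126, -0.0, 0.005, -0.0], 'ee_pos': [0.122, 0.536, 0.231], 'tcp_rot': [-0.0, 0.112, 0.994, -0.001], 'contact_force': [-0.29, 0.282, -0.249], 'torque': [-0.006, -0.013, 0.064], 'grip_force': 0.0, 'grip_width': 0.085}
scene {'mtx': array([[379.78820722,   0.        , 257.25163032],
       [  0.        , 379.78820722, 192.02688463],
       [  0.        ,   0.        ,   1.        ]]), 'xyz': array([0.24666528, 0.80989757, 0.6051774 ]), 'attitude': array([-0.18186796, -0.10397916,  0.45460483,  0.86570597])}
top {'mtx': array([[394.09603271,   0.        , 254.50428027],
       [  0.        , 394.09603271, 195.13619897],
       [  0.        ,   0.        ,   1.        ]]), 'xyz': array([0.43013425, 0.19376692, 1.1311415 ]), 'attitude': array([ 0.70812744,  0.02663507, -0.04684639, -0.70402522])}
```

View pics/scene0.png

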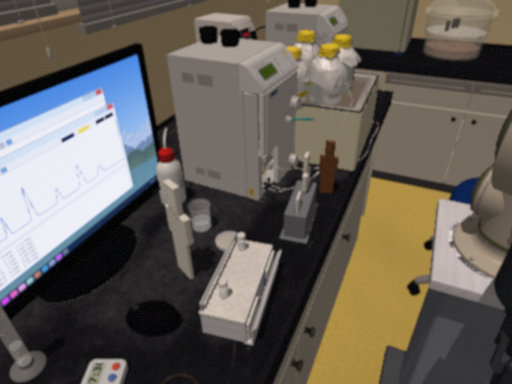

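View pics/top0.png

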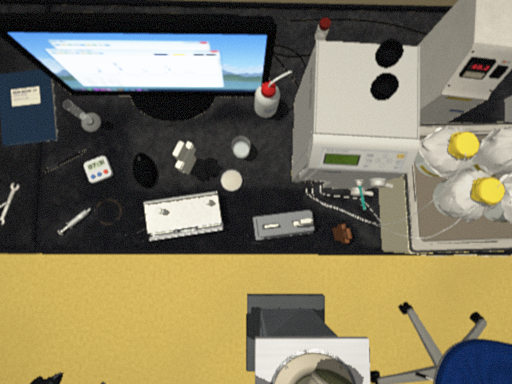

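Scene: shelf near (240,295), grey caddy (300,210), beaker (200,212), petri dish (228,240). There are three candidate holders: a large white one standing free at (178,230), a brown one at (328,165), and a white one in the caddy at (305,180). The last fits: it isn't brown, it's the smaller white one, and it's in the caddy. I'll confirm it in a crop.

Run:
```python
import cv2,numpy as np
a=cv2.imread("pics/scene0.png");b=cv2.imread("pics/top0.png")
A=cv2.resize(a[140:350,190:350],None,fx=2.85,fy=2.85,interpolation=cv2.INTER_CUBIC)
B=cv2.resize(b[180:250,135:335],None,fx=4,fy=4,interpolation=cv2.INTER_CUBIC)
cv2.imwrite("pics/cs.png",A);cv2.imwrite("pics/ct.png",B)
```

```text
(no output)
```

View pics/cs.png

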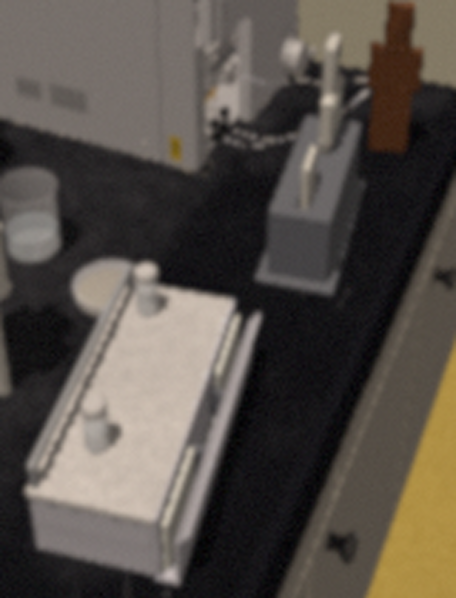

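View pics/ct.png

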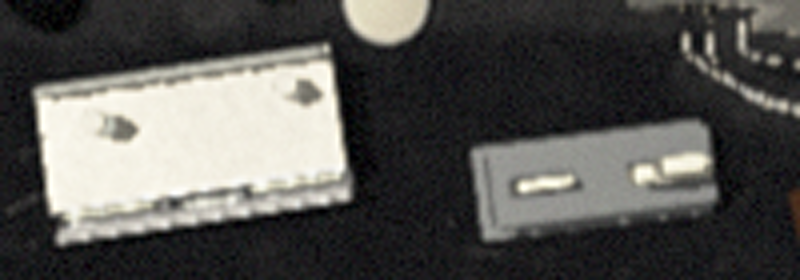

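The crops confirm it: a white, tabbed holder stands in the caddy's right well (scene crop (330,95), top crop (680,165)), with the plain strip in the left well. The shelf lip faces the robot, with the pocket at top crop (210,195). Next come coarse positions, then a close look with the wrist camera.

```bash
cat > h.py <<'E'
import numpy as np,cv2
from scipy.spatial.transform import Rotation as R
from bench import status, imaging
def rot(q): return R.from_quat([q[1],q[2],q[3],q[0]])
def ray(c,u,v):
    d=np.array([(u-c["mtx"][0,2])/c["mtx"][0,0],-(v-c["mtx"][1,2])/c["mtx"][1,1],-1.])
    return c["xyz"],rot(c["attitude"]).apply(d)
def plane(c,u,v,z):
    o,d=ray(c,u,v); return o+d*(z-o[2])/d[2]
def proj(c,p):
    q=rot(c["attitude"]).inv().apply(np.asarray(p)-c["xyz"]); 
    return np.array([c["mtx"][0,2]-c["mtx"][0,0]*q[0]/q[2],c["mtx"][1,2]+c["mtx"][1,1]*q[1]/q[2]])
E
python3 - <<'E'
from h import *
t=imaging.get_calibration("top")
f=lambda x,y,z:print(x,y,plane(t,135+(x+.5)/4-.5,180+(y+.5)/4-.5,z).round(4))
print("shelf: rear corners z81, front board corners z60, pocket")
for p in [(35,88,.081),(328,45,.081),(352,185,.06),(50,215,.06),(210,198,.045)]:f(*p)
print("caddy")
for p in [(475,150,.07),(708,122,.07),(717,208,.07),(490,238,.07),(545,184,.105),(685,163,.17)]:f(*p)
w=imaging.get_calibration("wrist");s=status.sense()
T=rot(s["tcp_rot"]);print(w["mtx"],T.inv().apply(w["xyz"]-s["ee_pos"]),(T.inv()*rot(w["attitude"])).as_matrix().round(3));print(T.as_matrix().round(3))
E
```

```text
shelf: rear corners z81, front board corners z60, pocket
35 88 [0.5204 0.4589 0.081 ]
328 45 [0.5506 0.2654 0.081 ]
352 185 [0.4578 0.2493 0.06  ]
50 215 [0.4367 0.4514 0.06  ]
210 198 [0.4488 0.3468 0.045 ]
caddy
475 150 [0.4814 0.1664 0.07  ]
708 122 [0.5013 0.0086 0.07  ]
717 208 [0.4433 0.0032 0.07  ]
490 238 [0.4226 0.1561 0.07  ]
545 184 [0.4579 0.1217 0.105 ]
685 163 [0.4694 0.0405 0.17  ]
[[293.06539521   0.         257.84774798]
 [  0.         293.06539521 191.21881727]
 [  0.           0.           1.        ]] [ 0.0752397  -0.00071189 -0.14291151] [[-0.001  0.955  0.296]
 [ 1.     0.001  0.   ]
 [-0.     0.296 -0.955]]
[[-0.975  0.223 -0.001]
 [ 0.223  0.975 -0.001]
 [ 0.    -0.001 -1.   ]]
```

>>> send_rows(deltas=[[[0,0,-1,-3,-2.8,-0.7,1],[0,0,-2,-6,-5.6,-1.4,1],[0,0,-3,-9,-8.4,-2.1,1],[0,0,-4.1,-12.4,-11.4,-2.8,1],[0,0,-4.1,-12.4,-11.4,-2.8,1],[0,0,-4.1,-12.4,-11.4,-2.8,1],[0,0,-4.1,-12.4,-11.4,-2.8,1],[0,0,-4.1,-12.4,-11.4,-2.8,1],[0,0,-4.1,-12.4,-11.4,-2.8,1],[0,0,-4.1,-12.4,-11.4,-2.8,1],[0,0,-4.1,-12.4,-11.4,-2.8,1],[0,0,-4.1,-12.4,-11.4,-2.8,1],[0,0,-4.1,-12.4,-11.4,-2.8,1],[0,0,-4.1,-12.4,-11.4,-2.8,1]]])

```text
clock: 1.5
ee_pos: [0.3608, 0.1899, 0.3012]
tcp_rot: [-0.0, -0.067, 0.998, 0.0]
contact_force: [-0.1, 0.3, -0.0]
grip_width: 0.0855
grip_force: 0.0
```

Run:
```python
from h import *
import pickle
c=imaging.get_calibration("wrist");im=imaging.read_camera("wrist")
pickle.dump(c,open("w1.pkl","wb"));cv2.imwrite("pics/w1.png",im[:,:,::-1])
cv2.imwrite("pics/w1b.png",cv2.resize(im[:,:,::-1],(796,597),interpolation=cv2.INTER_CUBIC))
print(status.sense()["ee_pos"],status.sense()["joint_pos"])
```

```text
[0.36087733 0.18975774 0.3012677 ] [ 1.91723858e-01  7.60751082e-02  1.50579658e+00  5.88460566e-05
  1.55985541e+00 -1.51338510e+00]
```

View pics/w1b.png

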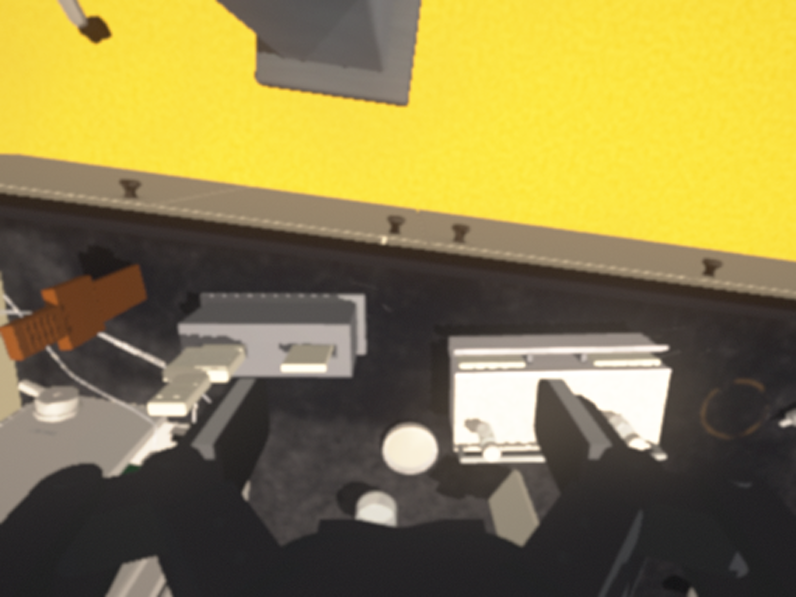

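Wrist view (796 px wide, far side at the bottom): the holder leans by perspective, with its window at (205,360) and tab at (178,397). The strip is at (308,357) and the pocket at (557,355). I'll enlarge the holder and pocket to judge the label side.

Run:
```python
import cv2,numpy as np
a=cv2.imread("pics/w1.png")
A=cv2.resize(a[185:275,90:240],None,fx=5.3,fy=5.3,interpolation=cv2.INTER_CUBIC)[:300]
A=cv2.resize(a[185:275,90:240],(500,300),interpolation=cv2.INTER_CUBIC)
B=cv2.resize(a[205:295,285:435],(500,300),interpolation=cv2.INTER_CUBIC)
cv2.imwrite("pics/w1c.png",np.vstack([A,B]))
```

```text
(no output)
```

View pics/w1c.png

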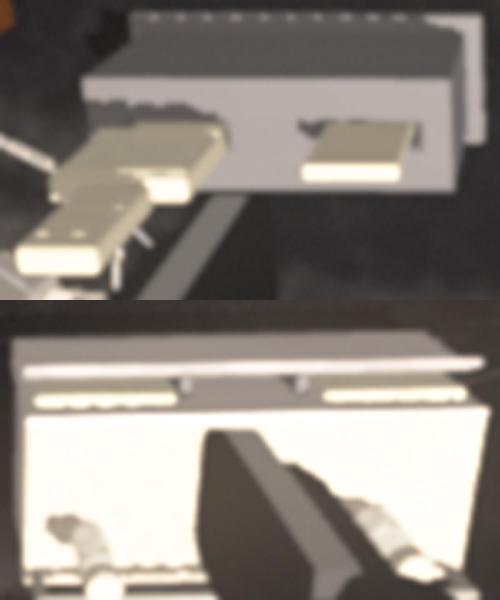

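The tab's near face seems to overlap the window's edge at crop (100,180), which hints that the label faces away, but that isn't certain. I'll tilt the camera for a more frontal look.

>>> send_rows(deltas=[[[0,-1.6,0,0.3,-1.4,0.4,1],[0,-3.2,0,0.6,-2.8,0.8,1],[0,-4.8,0,0.9,-4.2,1.2,1],[0,-6,0,1.1,-5.5,1.6,1],[0,-6,0,1.1,-5.5,1.6,1],[0,-6,0,1.1,-5.5,1.6,1],[0,-6,0,1.1,-5.5,1.6,1],[0,-6,0,1.1,-5.5,1.6,1]]])

```text
clock: 2.35
ee_pos: [0.3526, 0.05, 0.2617]
tcp_rot: [0.258, -0.065, 0.964, 0.017]
contact_force: [-0.5, 0.0, -0.2]
grip_width: 0.0854
grip_force: 0.0
```

Run:
```python
from h import *
import pickle
c=imaging.get_calibration("wrist");im=imaging.read_camera("wrist")
pickle.dump(c,open("w2.pkl","wb"));cv2.imwrite("pics/w2.png",im[:,:,::-1])
u,v=proj(c,[.463,.04,.1]).astype(int);print(u,v,c["xyz"])
u=min(max(u,100),412);v=min(max(v,75),309)
cv2.imwrite("pics/w2c.png",cv2.resize(im[v-75:v+75,u-100:u+100,::-1],(800,600),interpolation=cv2.INTER_CUBIC))
```

```text
237 178 [0.21724137 0.03089728 0.34784264]
```

View pics/w2c.png

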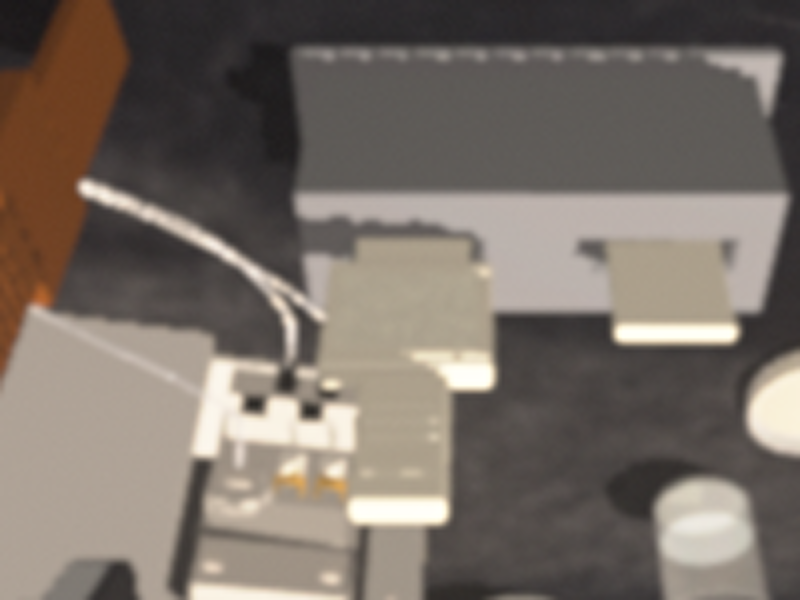

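The near face is plain: window at crop (410,310), tab (400,440), with no paper label. So the label faces away from the robot, and the holder must turn by half a turn to face out of the shelf. Next I compute positions from the two wrist views and the top view.

Run:
```python
from h import *
import pickle
w1=pickle.load(open("w1.pkl","rb"));w2=pickle.load(open("w2.pkl","rb"))
P=lambda c,x,y,s,ox,oy,z:plane(c,ox+(x+.5)/s-.5,oy+(y+.5)/s-.5,z)
A=lambda x,y,z:P(w1,x,y,10/3,90,185,z)
B=lambda x,y,z:P(w1,x,y-300,10/3,285,205,z)
C=lambda x,y,z:P(w2,x,y,4,137,103,z)
def line(n,a,b):
    d=b-a; print(n,a.round(4),b.round(4),"len",np.linalg.norm(d).round(4),"mid",((a+b)/2).round(4),"yaw",np.degrees(np.arctan2(-d[0],d[1])).round(2))
print("tab top",A(58,260,.17),C(399,510,.17));print("strip",A(351,173,.105),C(677,333,.105))
line("cad1",A(83,78,.07),A(450,78,.07));line("cad2",C(295,193,.07),C(787,193,.07))
line("tab2",C(347,498,.17),C(449,498,.17));line("strip2",C(613,322,.105),C(739,322,.105))
line("board",B(25,415,.06),B(488,408,.06));line("lip",B(22,372,.051),B(482,360,.051));line("cheeks",B(186,384,.05),B(302,382,.05))
```

```text
tab top [0.47010155 0.04258095 0.17      ] [0.4699032  0.04238318 0.17      ]
strip [0.46076312 0.12175834 0.105     ] [0.46027383 0.12165548 0.105     ]
cad1 [0.4508 0.0044 0.07  ] [0.4308 0.1529 0.07  ] len 0.1498 mid [0.4408 0.0787 0.07  ] yaw 7.66
cad2 [0.451  0.0042 0.07  ] [0.431  0.1523 0.07  ] len 0.1495 mid [0.441  0.0783 0.07  ] yaw 7.7
tab2 [0.4664 0.0287 0.17  ] [0.4629 0.0547 0.17  ] len 0.0263 mid [0.4646 0.0417 0.17  ] yaw 7.7
strip2 [0.4582 0.1017 0.105 ] [0.4532 0.1387 0.105 ] len 0.0373 mid [0.4557 0.1202 0.105 ] yaw 7.7
board [0.4693 0.2537 0.06  ] [0.4393 0.4517 0.06  ] len 0.2002 mid [0.4543 0.3527 0.06  ] yaw 8.62
lip [0.4533 0.2507 0.051 ] [0.421  0.4484 0.051 ] len 0.2004 mid [0.4372 0.3495 0.051 ] yaw 9.29
cheeks [0.4498 0.3234 0.05  ] [0.442  0.3738 0.05  ] len 0.051 mid [0.4459 0.3486 0.05  ] yaw 8.74
```

```bash
cat >> h.py <<'E'
def tri(c1,p1,c2,p2):
    o1,d1=ray(c1,*p1);o2,d2=ray(c2,*p2)
    t=np.linalg.lstsq(np.c_[d1,-d2],o2-o1,rcond=None)[0]
    a,b=o1+t[0]*d1,o2+t[1]*d2; return ((a+b)/2).round(3),np.linalg.norm(a-b).round(4)
def togo(pos,xang,s=None):
    s=s or status.sense();T=rot(s["tcp_rot"]);a=np.radians(xang)
    x=np.array([np.cos(a),np.sin(a),0]);z=np.array([0,0,-1.]);y=np.cross(z,x)
    D=T.inv()*R.from_matrix(np.c_[x,y,z])
    return (np.degrees(D.as_rotvec())/5).round(2),(T.inv().apply(np.array(pos)-s["ee_pos"])/.025).round(2)
E
python3 - <<'E'
from h import *
import pickle
w2=pickle.load(open("w2.pkl","rb"));sc=imaging.get_calibration("scene");t=imaging.get_calibration("top")
for a,b in [((268,165),(209,213)),((268,180),(209,213)),((290,118),(209,213))]:print(tri(sc,a,w2,b))
print("holder check tri",tri(sc,(190+333/2.85,140+38/2.85),w2,(137+399/4,103+510/4)))
for z in (0,.1,.2,.35):print(z,plane(t,330,185,z).round(3),plane(t,300,165,z).round(3))
print(togo([.470,.0425,.225],97.7))
E
```

```text
(array([0.58 , 0.001, 0.08 ]), np.float64(0.0253))
(array([0.588, 0.004, 0.052]), np.float64(0.0113))
(array([0.5  , 0.004, 0.192]), np.float64(0.1037))
holder check tri (array([0.469, 0.043, 0.172]), np.float64(0.0013))
0 [ 0.58  -0.058  0.   ] [0.638 0.029 0.   ]
0.1 [ 0.566 -0.036  0.1  ] [0.619 0.044 0.1  ]
0.2 [ 0.553 -0.014  0.2  ] [0.601 0.058 0.2  ]
0.35 [0.533 0.02  0.35 ] [0.574 0.08  0.35 ]
(array([ 4.7 ,  4.7 , 17.56]), array([-3.26, -0.93,  3.57]))
```

>>> send_rows(deltas=[[[1.5,1.5,5.5,-1.1,-0.3,0.6,1],[3,3,11,-2.2,-0.6,1.8,1],[4.7,4.7,17.56,-3.26,-0.93,3.57,1],[4.7,4.7,17.56,-3.26,-0.93,3.57,1],[4.7,4.7,17.56,-3.26,-0.93,3.57,1],[4.7,4.7,17.56,-3.26,-0.93,3.57,1],[4.7,4.7,17.56,-3.26,-0.93,3.57,1],[4.7,4.7,17.56,-3.26,-0.93,3.57,1],[4.7,4.7,17.56,-3.26,-0.93,3.57,1],[4.7,4.7,17.56,-3.26,-0.93,3.57,1],[4.7,4.7,17.56,-3.26,-0.93,3.57,1],[4.7,4.7,17.56,-3.26,-0.93,3.57,1],[4.7,4.7,17.56,-3.26,-0.93,3.57,1]]])

```text
clock: 3.7
ee_pos: [0.4702, 0.0423, 0.2244]
tcp_rot: [-0.0, 0.658, 0.753, -0.0]
contact_force: [-0.4, 0.6, 0.0]
grip_width: 0.0856
grip_force: 0.0
```

Run:
```python
from h import *
print(status.sense()["joint_pos"].round(2) if hasattr(status.sense()["joint_pos"],"round") else status.sense()["joint_pos"],togo([.470,.0425,.132],97.7))
c=imaging.get_calibration("wrist");im=imaging.read_camera("wrist");cv2.imwrite("pics/w3.png",im[:,:,::-1]);print(proj(c,[.47,.0425,.17]))
cv2.imwrite("pics/w3b.png",im[:,:,::-1])
```

```text
[-0.16  0.25  1.51 -0.    1.38 -0.3 ] (array([-0.  , -0.  , -0.01]), array([ 0.01, -0.  ,  3.7 ]))
[257.65007123 209.07360938]
```

View pics/w3b.png

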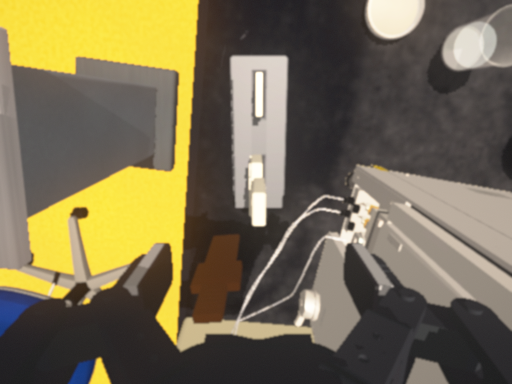

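The wrist view shows the tab top at about (259,208), against a predicted (258,209), so it is aligned and the fingers straddle it clear of other objects. Descend and grip.

>>> send_rows(deltas=[[[0,0,0,0,0,0.9,1],[0,0,0,0,0,1.8,1],[0,0,0,0,0,2.6,1],[0,0,0,0,0,3.2,1],[0,0,0,0,0,3.6,1],[0,0,0,0,0,3.65,1],[0,0,0,0,0,3.65,1],[0,0,0,0,0,3.65,-1],[0,0,0,0,0,3.65,-1],[0,0,0,0,0,3.65,-1],[0,0,0,0,0,3.65,-1],[0,0,0,0,0,3.65,-1],[0,0,0,0,0,3.65,-1],[0,0,0,0,0,3.65,-1],[0,0,0,0,0,3.65,-1],[0,0,0,0,0,3.65,-1],[0,0,0,0,0,3.65,-1],[0,0,0,0,0,3.65,-1]]], grip_force=60)

```text
clock: 5.55
ee_pos: [0.4697, 0.0415, 0.1337]
tcp_rot: [0.0, 0.659, 0.752, 0.0]
contact_force: [0.9, -0.5, 4.9]
grip_width: 0.0094
grip_force: 59.0
```

>>> send_rows(deltas=[[[0,0,0,0,0,-0.3,-1],[0,0,0,0,0,-0.7,-1],[0,0,0,0,0,-1.2,-1],[0,0,0,0,0,-1.8,-1],[0,0,0,0,0,-2.4,-1],[0,0,0,0,0,-3,-1],[0,0,0,0,0,-3.6,-1],[0,0,0,0,0,-4.2,-1],[0,0,0,0,0,-4.8,-1],[0,0,0,0,0,-5.2,-1],[0,0,0,0,0,-5.2,-1],[0,0,0,0,0,-5.2,-1]]])

```text
clock: 6.75
ee_pos: [0.4692, 0.0415, 0.2632]
tcp_rot: [-0.0, 0.659, 0.752, 0.0]
contact_force: [0.6, -0.4, -0.1]
grip_width: 0.0095
grip_force: 58.4
```

Run:
```python
from h import *
s=status.sense();print(s["joint_pos"],s["ee_pos"])
sc=imaging.get_calibration("scene");im=imaging.read_camera("scene");cv2.imwrite("pics/s2.png",im[:,:,::-1])
print(proj(sc,[.47,.0425,.14]))
print("mid",togo([.43,.20,.265],188),"end",togo([.450,.3515,.265],278.8))
```

```text
[-1.63957021e-01  2.17702065e-01  1.44216289e+00  2.61811456e-04
  1.48204610e+00 -2.96215025e-01] [0.4692439  0.04153254 0.26322681]
[305.93520383 165.08149325]
mid (array([-0.000e+00, -1.000e-02, -1.808e+01]), array([ 6.49, -0.72, -0.08])) end (array([-1.000e-02,  2.000e-02,  3.576e+01]), array([12.39,  0.87, -0.08]))
```

>>> send_rows(deltas=[[[0,0,-1.5,0.6,-0.1,0,-1],[0,0,-3.2,1.2,-0.2,0,-1],[0,0,-4.9,1.8,-0.2,0,-1],[0,0,-6.6,2.4,-0.3,0,-1],[0,0,-8.3,3,-0.4,0,-1],[0,0,-10,3.6,-0.4,0,-1],[0,0,-11.7,4.2,-0.5,0,-1],[0,0,-13.4,4.9,-0.6,0,-1],[0,0,-15.1,5.5,-0.7,0,-1],[0,0,-16.8,6.1,-0.7,0,-1],[0,0,-18.08,6.5,-0.7,0,-1],[0,0,-18.08,6.5,-0.7,0,-1],[0,0,-18.08,6.5,-0.7,0,-1]]])

```text
clock: 8.1
ee_pos: [0.4306, 0.2001, 0.263]
tcp_rot: [-0.0, -0.068, 0.998, -0.0]
contact_force: [-0.2, 0.4, -0.5]
grip_width: 0.0093
grip_force: 58.4
```

Run:
```python
from h import *
import pickle
s=status.sense();print(s["joint_pos"],s["ee_pos"])
c=imaging.get_calibration("wrist");im=imaging.read_camera("wrist");cv2.imwrite("pics/w4.png",im[:,:,::-1]);pickle.dump(c,open("w4.pkl","wb"))
print(proj(c,[.45,.3515,.04]))
cv2.imwrite("pics/w4b.png",cv2.resize(im[150:384,200:512,::-1],(800,600),interpolation=cv2.INTER_CUBIC))
print("end",togo([.450,.3515,.265],278.8))
```

```text
[ 1.84881200e-01  2.24804837e-01  1.43315726e+00 -5.22651049e-05
  1.48442825e+00 -1.52238141e+00] [0.43058708 0.20005055 0.26303737]
[371.06843989 192.6393892 ]
end (array([  0. ,  -0. , -18.2]), array([-1.59,  5.9 , -0.07]))
```

View pics/w4b.png

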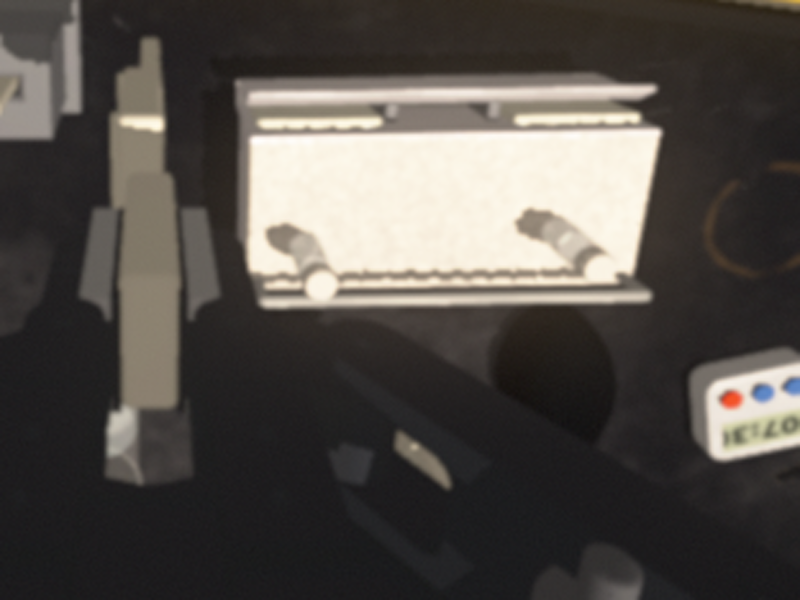

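The pocket is at crop (445,115), with cheeks at (392,110) and (493,108). The held holder is at crop (140,60–400), edge-on. Its window seems to stick out on the left (-y), which conflicts with my label-side reading, so I'll check against its known dimensions.

Run:
```python
from h import *
import pickle
c=pickle.load(open("w4.pkl","rb"))
# tool pose: TCP z .263 held with lower edge at .263-.1237
zb=.263-.1237; p0=np.array([.4306,.2001,zb]);w=np.array([np.cos(np.radians(188)),np.sin(np.radians(188)),0]) # toward camera
n=np.array([-w[1],w[0],0])*-1; n=n if n[1]>0 else -n
for nm,hw,zs,xs in [("blade",18,(0,70),(-3,3)),("window",25,(70,114),(-7,-3,3,7)),("tab",13,(114,160),(-5,5))]:
    for z in zs:
        print(nm,z,"near", [ (x,proj(c,p0+w*hw/1e3+n*x/1e3+[0,0,z/1e3]).round(1).tolist()) for x in xs])
im=cv2.imread("pics/w4.png",0)
for v in (158,164,168,172,178,184,190,196,202,208,214,222,240,270,300):print(v,im[v,236:276].tolist())
```

```text
blade 0 near [(-3, [255.4, 165.4]), (3, [261.9, 165.4])]
blade 70 near [(-3, [254.6, 186.6]), (3, [263.2, 186.5])]
window 70 near [(-7, [248.8, 176.9]), (-3, [254.6, 176.9]), (3, [263.2, 176.8]), (7, [269.0, 176.8])]
window 114 near [(-7, [246.4, 196.8]), (-3, [253.7, 196.8]), (3, [264.6, 196.7]), (7, [271.9, 196.7])]
tab 114 near [(-5, [250.3, 217.1]), (5, [268.1, 217.1])]
tab 160 near [(-5, [247.5, 259.7]), (5, [271.9, 259.6])]
158 [35, 35, 33, 34, 33, 35, 35, 37, 43, 51, 52, 48, 40, 37, 36, 34, 34, 35, 33, 34, 34, 34, 34, 35, 36, 36, 35, 35, 33, 35, 35, 36, 34, 33, 32, 33, 33, 34, 34, 35]
164 [34, 33, 35, 35, 35, 34, 33, 34, 32, 33, 33, 33, 33, 33, 32, 32, 32, 31, 38, 54, 65, 69, 70, 71, 67, 56, 41, 34, 33, 32, 34, 32, 34, 35, 33, 34, 33, 32, 32, 34]
168 [38, 37, 36, 37, 36, 37, 35, 33, 34, 34, 35, 33, 32, 34, 32, 33, 32, 36, 62, 96, 115, 119, 120, 119, 116, 103, 76, 47, 33, 33, 32, 33, 35, 33, 33, 33, 32, 32, 33, 34]
172 [38, 35, 36, 35, 35, 33, 36, 35, 35, 33, 33, 33, 33, 34, 33, 34, 34, 41, 67, 98, 115, 119, 120, 119, 115, 104, 77, 46, 34, 33, 33, 33, 33, 32, 34, 33, 33, 32, 33
[... 1337 characters left out ...]
, 127, 128, 128, 122, 119, 119, 119, 119, 119, 120, 119, 119, 119, 120, 120, 119, 120, 121, 119, 119, 112, 89, 60, 41, 39, 40, 40, 41, 42, 42]
240 [92, 94, 96, 95, 95, 96, 95, 96, 88, 69, 55, 75, 101, 116, 119, 120, 119, 119, 119, 120, 120, 120, 121, 119, 120, 121, 120, 119, 120, 120, 119, 115, 99, 72, 61, 79, 94, 97, 97, 98]
270 [32, 34, 47, 67, 88, 96, 89, 65, 42, 37, 65, 101, 121, 128, 128, 131, 130, 130, 129, 130, 129, 130, 132, 131, 131, 131, 130, 131, 131, 130, 129, 127, 117, 90, 55, 39, 51, 76, 93, 95]
300 [31, 29, 33, 32, 32, 32, 32, 33, 30, 35, 53, 87, 112, 124, 128, 129, 129, 129, 128, 129, 128, 129, 129, 129, 128, 129, 129, 129, 129, 128, 127, 122, 106, 76, 48, 34, 32, 33, 32, 33]
```

The blade's centre plane is at column 259. The window spans columns 245–264, which is -7…+3 mm, with the thick side toward -y. Undoing the 90° turn, the label faced the robot in the caddy, so no half-turn is needed. I'll cross-check that in w2 and refine the pocket position.

Run:
```python
from h import *
import pickle
w2=pickle.load(open("w2.pkl","rb"));w4=pickle.load(open("w4.pkl","rb"))
a=np.radians(7.7);X=np.array([np.cos(a),np.sin(a),0]);Y=np.array([-X[1],X[0],0]);p0=np.array([.470,.0425,.01])
P=lambda x,y,z:proj(w2,p0+X*x/1e3+Y*y/1e3+[0,0,z/1e3]).round(1)
for x in(-7,-3,3,7):print("win top y=20",x,P(x,20,114),"win low",P(x,0,70))
for x in(-3,):print("blade at caddy",P(x,0,60))
im=cv2.imread("pics/w2.png",0);u=int(P(0,20,114)[0]);print(u,"rows180-205",im[180:205,u].tolist());u=int(P(0,0,70)[0]);print(u,"rows 158-178",im[158:178,u].tolist())
B=lambda x,y,z:plane(w4,200+(x+.5)/2.564-.5,150+(y+.5)/2.564-.5,z)
def line(n,a,b):
    d=b-a; print(n,"len",np.linalg.norm(d).round(4),"mid",((a+b)/2).round(4),"yaw",np.degrees(np.arctan2(-d[0],d[1])).round(2))
line("board",B(247,135,.06),B(662,129,.06));line("lip",B(246,99,.051),B(656,89,.051));line("cheeks50",B(392,110,.05),B(493,108,.05));line("cheeks40",B(392,110,.04),B(493,108,.04))
g=cv2.imread("pics/w4.png",0)
for v in (190,193,196):print(v,g[v,340:404].tolist())
print(togo([.450,.351,.265],98.6))
```

```text
win top y=20 -7 [255.8 193.1] win low [239.8 166.8]
win top y=20 -3 [255.8 195.5] win low [239.9 169.2]
win top y=20 3 [255.9 198.9] win low [240.2 172.7]
win top y=20 7 [255.9 201.2] win low [240.3 175. ]
blade at caddy [240.3 163.8]
255 rows180-205 [163, 163, 164, 166, 166, 165, 163, 162, 161, 165, 186, 219, 228, 230, 247, 253, 253, 253, 254, 249, 179, 91, 73, 74, 73]
240 rows 158-178 [121, 96, 93, 100, 126, 151, 160, 160, 160, 157, 158, 159, 160, 160, 161, 162, 163, 164, 167, 166]
board len 0.2018 mid [0.4548 0.3526 0.06  ] yaw 8.65
lip len 0.2012 mid [0.4383 0.35   0.051 ] yaw 9.23
cheeks50 len 0.05 mid [0.4467 0.3484 0.05  ] yaw 8.97
cheeks40 len 0.0514 mid [0.4492 0.3529 0.04  ] yaw 8.97
190 [162, 161, 160, 152, 144, 139, 138, 138, 136, 134, 139, 150, 159, 158, 154, 149, 145, 143, 145, 144, 144, 144, 144, 140, 137, 137, 137, 136, 136, 137, 136, 136, 136, 136, 136, 137, 137, 136, 133, 130, 130, 127, 119, 110, 107, 106, 106, 107, 106, 110, 128, 154, 166, 165, 156, 146, 139, 138, 138, 137, 138, 137, 137, 137]
193 [128, 128, 127, 127, 123, 114, 100, 88, 80, 91, 123, 153, 169, 167, 152, 133, 123, 122, 121, 121, 122, 122, 123, 122, 122, 122, 122, 123, 122, 122, 122, 122, 122, 122, 123, 123, 121, 123, 123, 123, 123, 123, 122, 118, 110, 100, 90, 83, 81, 92, 125, 155, 167, 163, 147, 131, 125, 124, 125, 127, 128, 132, 135, 136]
196 [223, 224, 223, 224, 224, 224, 224, 217, 185, 137, 109, 107, 112, 114, 116, 120, 123, 122, 123, 123, 124, 124, 123, 124, 123, 124, 124, 123, 124, 124, 123, 125, 124, 124, 124, 124, 123, 123, 125, 123, 124, 124, 123, 123, 123, 124, 123, 120, 114, 107, 110, 117, 120, 122, 121, 122, 124, 123, 122, 132, 170, 220, 238, 243]
(array([-0.  , -0.  , 17.84]), array([-1.59,  5.88, -0.07]))
```

The w2 window top (rows 190–200) also favours the label facing the robot. So I turn back to tool azimuth 98.8° above the pocket.

>>> send_rows(deltas=[[[0,0,1.5,-0.1,0.5,0,-1],[0,0,3.2,-0.3,1,0,-1],[0,0,4.9,-0.4,1.6,0,-1],[0,0,6.6,-0.6,2.2,0,-1],[0,0,8.3,-0.8,2.8,0,-1],[0,0,10,-0.9,3.4,0,-1],[0,0,11.7,-1.1,4,0,-1],[0,0,13.4,-1.2,4.6,0,-1],[0,0,15.1,-1.4,5.2,0,-1],[0,0,16.8,-1.5,5.7,0,-1],[0,0,17.84,-1.59,5.88,0,-1],[0,0,17.84,-1.59,5.88,0,-1],[0,0,17.84,-1.59,5.88,0,-1]]], grip_force=100)

```text
clock: 9.45
ee_pos: [0.4499, 0.3508, 0.2634]
tcp_rot: [0.0, 0.651, 0.759, -0.0]
contact_force: [-0.1, -1.0, -0.3]
grip_width: 0.0085
grip_force: 98.5
```

Run:
```python
from h import *
print(status.sense()["ee_pos"],togo([.4505,.351,.205],98.8))
```

```text
[0.44985415 0.35078682 0.26340655] (array([-0.  ,  0.  ,  0.01]), array([0.  , 0.03, 2.34]))
```

>>> send_rows(deltas=[[[0,0,0,0,0.03,0.6,-1],[0,0,0,0,0.03,1.2,-1],[0,0,0,0,0.03,1.8,-1],[0,0,0,0,0.03,2.3,-1],[0,0,0,0,0.03,2.6,-1],[0,0,0,0,0.03,2.6,-1],[0,0,0,0,0.03,2.6,-1]]])

```text
clock: 10.15
ee_pos: [0.4507, 0.3514, 0.1991]
tcp_rot: [0.0, 0.651, 0.759, 0.001]
contact_force: [0.1, 0.7, 0.1]
grip_width: 0.0085
grip_force: 98.5
```

Run:
```python
from h import *
import pickle
s=status.sense();print(s["ee_pos"])
c=imaging.get_calibration("wrist");im=imaging.read_camera("wrist")[:,:,::-1];sc=imaging.get_calibration("scene");b=imaging.read_camera("scene")[:,:,::-1]
pickle.dump((c,sc),open("w5.pkl","wb"));cv2.imwrite("pics/w5.png",im);cv2.imwrite("pics/s5.png",b)
print(proj(c,[.4505,.351,.05]),proj(sc,[.4505,.351,.05]))
A=cv2.resize(im[90:240,180:340],(400,375),interpolation=cv2.INTER_CUBIC)
u,v=proj(sc,[.45,.351,.1]).astype(int);print(u,v)
S=cv2.resize(b[v-75:v+75,u-50:u+50],(400,600),interpolation=cv2.INTER_CUBIC)
A=cv2.resize(im[90:330,180:340],(400,600),interpolation=cv2.INTER_CUBIC)
cv2.imwrite("pics/m5.png",np.hstack([A,S]))
```

```text
[0.45069538 0.35135623 0.19913037]
[257.35296695 177.06049942] [262.51536325 282.91287004]
262 264
```

View pics/m5.png

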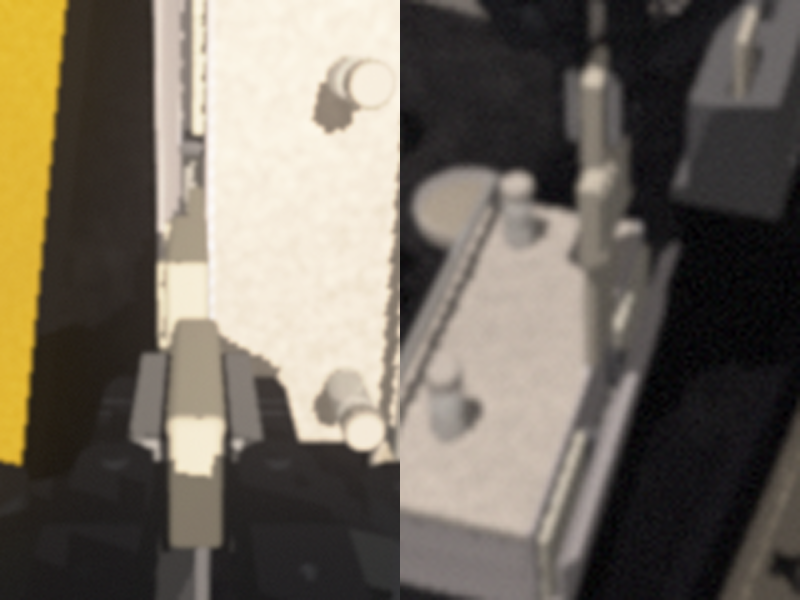

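Wrist half: the blade at (190,190–240) points into the gap, in line with the cheek at (192,150), and the window's thick side faces left, out of the shelf. Scene half: the holder stands upright over the pocket. Descend carefully.

>>> send_rows(deltas=[[[0,0,0,0,0,0.3,-1],[0,0,0,0,0,0.6,-1],[0,0,0,0,0,0.8,-1],[0,0,0,0,0,1,-1],[0,0,0,0,0,1.15,-1],[0,0,0,0,0,1.3,-1],[0,0,0,0,0,1.3,-1]]])

```text
clock: 10.95
ee_pos: [0.4503, 0.3514, 0.1656]
tcp_rot: [-0.0, 0.651, 0.759, -0.0]
contact_force: [0.4, -0.4, -1.4]
grip_width: 0.0085
grip_force: 98.5
```

>>> send_rows(deltas=[[[0,0,0,0,0,0.2,-1],[0,0,0,0,0,0.35,-1],[0,0,0,0,0,0.5,-1],[0,0,0,0,0,0.6,-1],[0,0,0,0,0,0.7,-1],[0,0,0,0,0,0.7,-1]]])

```text
clock: 11.55
ee_pos: [0.4504, 0.3514, 0.1482]
tcp_rot: [-0.0, 0.651, 0.759, -0.0]
contact_force: [-0.1, -0.8, -0.1]
grip_width: 0.0087
grip_force: 98.5
```

No contact with the lip. Next, press onto the spring.

>>> send_rows(deltas=[[[0,0,0,0,0,0.1,-1],[0,0,0,0,0,0.2,-1],[0,0,0,0,0,0.3,-1],[0,0,0,0,0,0.4,-1],[0,0,0,0,0,0.48,-1],[0,0,0,0,0,0.48,-1],[0,0,0,0,0,0.48,-1]]])

```text
clock: 12.25
ee_pos: [0.4507, 0.3517, 0.1375]
tcp_rot: [0.0, 0.651, 0.759, 0.001]
contact_force: [-1.5, -0.7, 8.4]
grip_width: 0.0091
grip_force: 99.9
```

>>> send_rows(deltas=[[[0,0,0,0,0,0.06,-1],[0,0,0,0,0,0.12,-1],[0,0,0,0,0,0.16,-1],[0,0,0,0,0,0.16,-1],[0,0,0,0,0,0.16,-1]]])

```text
clock: 12.75
ee_pos: [0.4508, 0.3517, 0.134]
tcp_rot: [0.0, 0.651, 0.759, 0.001]
contact_force: [-1.2, -0.9, 11.3]
grip_width: 0.0091
grip_force: 100.4
```

>>> send_rows(deltas=[[[0,0,0,0,0,0.04,-1],[0,0,0,0,0,0.08,-1],[0,0,0,0,0,0.08,-1],[0,0,0,0,0,0.08,-1]]])

```text
clock: 13.15
ee_pos: [0.4512, 0.3518, 0.1337]
tcp_rot: [0.001, 0.651, 0.759, 0.002]
contact_force: [-4.2, -3.2, 23.2]
grip_width: 0.0088
grip_force: 102.2
```

The force jumped to 23 N with no further travel, so it's on the hard stop. Hold and check that it stays put.

>>> send_rows(deltas=[[[0,0,0,0,0,0,-1],[0,0,0,0,0,0,-1],[0,0,0,0,0,0,-1],[0,0,0,0,0,0,-1],[0,0,0,0,0,0,-1],[0,0,0,0,0,0,-1]]])

```text
clock: 13.75
ee_pos: [0.4511, 0.3518, 0.1337]
tcp_rot: [0.001, 0.651, 0.759, 0.002]
contact_force: [-4.1, -2.7, 23.3]
grip_width: 0.0087
grip_force: 102.2
```

```bash
python3 -c "
from bench import bot
print(bot.job_done())"
```

```text
the job is handed in; nothing more can be done
None
```

The label holder is in the shelf's middle pocket with its label side facing out, held pressed on the hard stop at about 23 N, and I handed the job in at about 14 s; I did not take a last picture to check the vials, beaker, petri dish and strip.

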